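Sweep loose game pieces into the collecting tray

ROBOT

A 6-joint arm with a two-finger parallel gripper is mounted at the origin on a cart in front of the work surface, level with it; the furniture and walls round the work are solid. World frame = base frame: x ahead of the robot, y to its left, z up, the work surface at z = 0. Lengths are in m, angles in rad, forces in N, time in s.
With the tool pointing down it reaches from about 0.25 to 0.85 m from the base axis. Payload 12.5 kg.
Tool frame: the origin (TCP) lies midway between the tips of the shut fingers; the grasp point (between the pads) lies 19 mm behind it; z points along the fingers, y is the direction in which the jaws open and shut (so a half turn about z gives the same grasp; the last joint's range is limited). The gripper opens to 93 mm and grips with 3 to 60 N. Pads are 15 mm wide; open, the fingers measure 128 mm over their backs; the gripper's body (75 mm by 188 mm) begins 65 mm behind the grasp point.
Start: joints at [1.131, 0.351, 1.652, -0, 1.139, -0.085], TCP at [0.191, 0.516, 0.219] pointing down, gripper open.
Joint ranges: [-2.75, 2.75], [-0.79, 2.1], [0.01, 2.65], [-1.57, 4.71], [0.07, 3.14], [-2.87, 2.87]. Speed limits (rad/s): [2.22, 2.22, 2.79, 3.14, 3.14, 3.14].

INTERFACE

Orientations are given as a unit quaternion [w, x, y, z].
In Python, from cell import sense, eyes, r, regions_of gives the robot as it stands.
- The arm moves only by the tool play_rows, never from a script. Its argument "commands" is a list of rows, each a list of 3 entries, a list of its own where there are three numbers: the opening, from 0 (shut) to 1 (fully open), then the shift along the tool's x, y, z in units of 30 mm (1.0 is 30 mm), then the turn about the tool's z in units of 5 degrees (1.0 is 5 degrees). A call has 1 to 8 rows; each row is the pose to reach, as a shift and turn from the pose commanded when the call began, along the tool's axes at that moment; what a row does not reach only later rows make up. A row lasts 1/12 s, in which the tool goes at most 41.7 mm and 7.16 degrees, less where a joint would pass 70% of its speed; a pose out of reach is approached as far as the arm can. A call with a gripper value outside its range is refused whole. The fingers move at their own pace and stop on an object; the grip force is fixed at half the most. Time passes only in rows, so rows that repeat a pose let the fingers close. It gives the time, the measured TCP pose, the force and the opening at its end, in the units of the state.
- sense(): the state, without advancing time (a new reading comes with each control period).
- eyes.read_camera(name): name is "scene" or "top" or "wrist"; returns the picture (420x560x3 uint8, red, green, blue); there is no depth.
- eyes.camera_info(name): a dict with "fx", "fy", "cx", "cy" (pixels), "R" (3x3) and "t" (3): a world point X has camera coordinates R X + t. Camera axes: x right, y down, z forward; pixel columns grow to the right and rows downward; lengths in m; the calibration is good to about 2 mm. A picture is of the moment at which its call begins: read the wrist's pose just before it. camera_info takes no time and is no camera call; for the wrist camera it gives the pose at the moment of the call.
- r.finish_job(): hands the job in, once; it reports no verdict.
Trained networks look in the newest picture that a camera, given by its name, has taken for a name from the list of things; names that differ only in an ending like _2 or _b are one class to them, and where a whole thing is asked for, a point or a joint stands for the part that bears it (a point fixed in the world has none). Each returns a list of dicts, best first, with "score" (0 to 1); they miss things now and then, are a little off and sometimes report something else, mostly with a low value. They report only what shows in the picture. A call takes as long as a camera call.
- regions_of(label, camera): "pixels" (420x560 bool, what is visible of it) and "rect" ([centre column, centre row, width, height] in pixels, round what is visible of it).
The state is a dict: "t": time; "joint_pos": joint angles; "joint_vel": joint speeds; "effort": joint torques, N m; "eef_pos": TCP position; "orientation": TCP orientation; "contact_force": force on the tool from outside, world axes, zero at the start; "moment": the same for the moment, N m; "gripper_width": finger opening in m.
Only numpy, scipy, OpenCV 4.12 (cv2) and the standard library are available. Lean on these libraries where they do the work, as an engineer would, in place of code of your own. Each camera call takes 0.05 s, during which the arm holds its last target.

TASK

Three blue wooden game pieces are left on the packing table in front of the open side of the dark three-sided collecting tray. Sweep them with the closed fingertips, sliding along the table, until all three lie completely inside the tray: do not pinch them, pick them up or flick them. Leave the yellow pawn, the green pawn, the tape dispenser, the pencil and the pen where they are.

Things in the scene. Friction and masses are not known exactly. Their poses are not given: they have to be found in the camera images.
- pen_tray: Tray fixed to the table: three dark steel walls 30 mm high, 6 mm thick round 170 mm (x) by 120 mm (y) of grey liner flush with the table (no step). Origin: centre of that rectangle, at table height. Open side at its y = -60 mm, back wall inside at y = +60, side walls inside at x = -85 and +85 mm. Its +y points into the tray, within 0.15 rad of world +y. Foot flanges stick out 12 mm beside the walls.
- blue_piece_0: Blue painted wooden game piece, a roughly triangular block 22 x 22 mm and 13 mm high, about 10 to 20 g, lying flat on the table 45 to 105 mm outside the tray's open side (the three lie in separate lanes about 55 mm apart, in any order), any yaw. Origin: centre of its underside. It slides easily.
- blue_piece_1: Blue painted wooden game piece, a roughly triangular block 22 x 22 mm and 13 mm high, about 10 to 20 g, lying flat on the table 45 to 105 mm outside the tray's open side (the three lie in separate lanes about 55 mm apart, in any order), any yaw. Origin: centre of its underside. It slides easily.
- blue_piece_2: Blue painted wooden game piece, a roughly triangular block 22 x 22 mm and 13 mm high, about 10 to 20 g, lying flat on the table 45 to 105 mm outside the tray's open side (the three lie in separate lanes about 55 mm apart, in any order), any yaw. Origin: centre of its underside. It slides easily.
- yellow_pawn: Yellow pawn, 24 mm across at the foot, 32 mm high, standing 195 to 215 mm outside the tray's open side, beyond the blue pieces; stays where it is (within 15 mm) and upright. Origin: centre of its underside.
- green_pawn: Green pawn, like the yellow one and standing beside it (110 mm apart, give or take 40 mm); stays where it is (within 15 mm) and upright. Origin: centre of its underside.
- tape_dispenser: Grey desk tape dispenser, 52 x 177 x 98 mm, by the heat sealer at the front right; stays where it is. Origin: centre of its underside.
- pencil: Green pencil 112 mm long, 7 mm thick, near the front edge at the right; stays where it is. Origin: centre of its underside.
- far_pen: White and red pen, 145 mm long, 11 mm wide, 9 mm thick, near the front edge at the left, about along the world's y axis; stays where it is. Origin: centre of its underside.

How it is judged:
At the end, for the whole second after the job is handed in: All three blue pieces lie at rest on the table completely inside the tray (each centre at least 10 mm past the open edge and between the walls); both pawns stand within 15 mm, and dispenser, pencil and pen within 20 mm, of where they were (x of blue_piece_0 in the frame of pen_tray between -0.082 and 0.082 m and y of blue_piece_0 in the frame of pen_tray between -0.05 and 0.058 m and height (world z) of each of blue_piece_0, blue_piece_1, blue_piece_2 below 0.02 m and linear speed of each of blue_piece_0, blue_piece_1, blue_piece_2 below 0.02 m/s and x of blue_piece_1 in the frame of pen_tray between -0.082 and 0.082 m and y of blue_piece_1 in the frame of pen_tray between -0.05 and 0.058 m and x of blue_piece_2 in the frame of pen_tray between -0.082 and 0.082 m and y of blue_piece_2 in the frame of pen_tray between -0.05 and 0.058 m and distance of each of yellow_pawn, green_pawn from where it was at the start of the episode below 0.015 m and distance of each of tape_dispenser, pencil, far_pen from where it was at the start of the episode below 0.02 m and angle between each of yellow_pawn, green_pawn's own z axis and vertical below 0.3 rad); the robot touches nothing.
It fails at once if a blue piece is lifted off the table (its origin more than 20 mm up) (height (world z) of any of blue_piece_0, blue_piece_1, blue_piece_2 above 0.02 m).
It fails at once if a blue piece is flicked (faster than 0.6 m/s) (linear speed of any of blue_piece_0, blue_piece_1, blue_piece_2 above 0.6 m/s).
It fails at once if a blue piece is pinched or pressed hard by the fingers (more than 15 N) (contact force between any of blue_piece_0, blue_piece_1, blue_piece_2 and the fingers above 15 N).
It fails at once if a pawn is pushed away or knocked over (distance of any of yellow_pawn, green_pawn from where it was at the start of the episode above 0.015 m or angle between any of yellow_pawn, green_pawn's own z axis and vertical above 0.5 rad).
It fails at once if the tape dispenser, pencil or pen is pushed away (distance of any of tape_dispenser, pencil, far_pen from where it was at the start of the episode above 0.02 m).
It also fails if it takes over 51 s, if anything falls off the work surface, if the arm or the gripper's body presses on something with over 40 N, if the wrist force passes 120 N, or if a joint passes its speed limit or range.

## Working session

There is one attempt and no reset: what is moved stays moved. The work goes in short steps, Python scripts to look and compute and a tool call to move; the robot and the scene stay as the last step left them, time stands still between calls to the robot, and variables do not carry over. Pictures are saved under pics/ and viewed, and the job is handed in when it is done.

Besides the shell and the picture viewer there is one more tool, called after "Emit:" by a JSON object that holds its "api" and its "payload", one argument or row to a line. play_rows: Moves the arm, as the interface text tells. Its arguments: {"type":"object","properties":{"commands":{"type":"array","items":{"type":"array"}}},"required":["commands"]}

```bash
ls; mkdir -p pics; python3 - <<'E'
from cell import sense, eyes, r, regions_of
import cv2
print(sense())
for n in ["scene","top","wrist"]:
    im=eyes.read_camera(n); cv2.imwrite(f"pics/{n}0.png",im[:,:,::-1]); i=eyes.camera_info(n); print(n,i)
E
```

```text
pics
{'t': 0.0, 'joint_pos': array([ 1.13138198e+00,  3.51240346e-01,  1.65242433e+00, -1.85028987e-05,
        1.13907777e+00, -8.46354289e-02]), 'joint_vel': array([ 0.00138266,  0.00023905,  0.00023466, -0.00022806,  0.00017221,
       -0.00031188]), 'effort': array([ 1.21098714e-03, -4.97329116e+01, -2.85253501e+01,  6.98574423e-02,
        2.57550320e-02, -1.13343488e-04]), 'eef_pos': array([0.19091422, 0.51543954, 0.21809908]), 'orientation': array([-1.40806062e-04,  1.76456757e-01,  9.84308225e-01, -5.57451079e-04]), 'contact_force': array([ 0.88184203,  0.62675902, -1.00375222]), 'moment': array([ 0.00872015, -0.02067227, -0.0051142 ]), 'gripper_width': 0.09275748607955864}
scene {'fx': 392.5413105860546, 'fy': 392.5413105860546, 'cx': 274.8205005176535, 'cy': 206.25736787968626, 'R': array([[ 0.67364734, -0.73903396,  0.00529846],
       [-0.41371735, -0.38303467, -0.82590701],
       [ 0.61240282,  0.554178  , -0.56378146]]), 't': array([-0.36795262,  0.22924357,  0.60192446])}
top {'fx': 398.595919505728, 'fy': 398.595919505728, 'cx': 286.02770077280417, 'cy': 206.44696917917994, 'R': array([[ 0.02063722, -0.99955562, -0.02150993],
       [-0.99662349, -0.01885701, -0.07991271],
       [ 0.07947159,  0.02308648, -0.99656976]]), 't': array([-0.034515  ,  0.4980109 ,  0.97588089])}
wrist {'fx': 367.3481911290848, 'fy': 367.3481911290848, 'cx': 283.92092965952713, 'cy': 202.63633152105203, 'R': array([[ 3.47973139e-01,  9.37504496e-01, -1.20121730e-04],
       [ 9.08674513e-01, -3.37240790e-01,  2.46128582e-01],
       [ 2.30706142e-01, -8.57552869e-02, -9.69237178e-01]]), 't': array([-0.54894436, -0.0289515 ,  0.38932119])}
```

View pics/scene0.png

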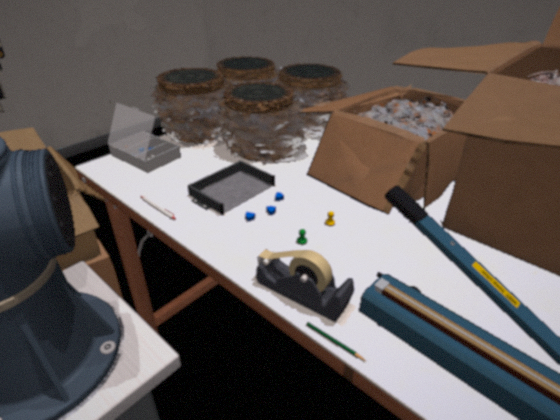

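View pics/top0.png

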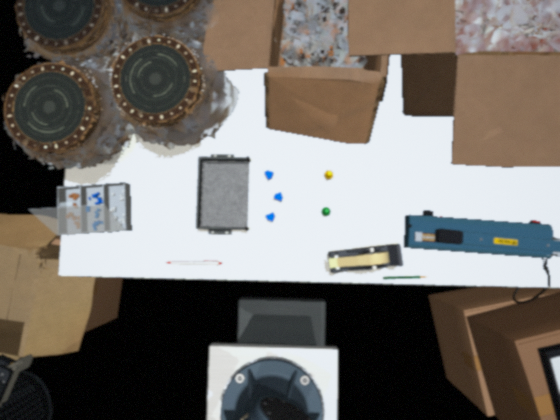

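```bash
cat > h.py <<'E'
from cell import sense, eyes, r, regions_of
import numpy as np, cv2
from scipy.spatial.transform import Rotation as Ro
def pix2w(cam,u,v,z=0.,info=None):
    i=info or eyes.camera_info(cam)
    d=np.array([(u-i['cx'])/i['fx'],(v-i['cy'])/i['fy'],1.])
    R=np.array(i['R']);t=np.array(i['t']); o=-R.T@t; w=R.T@d
    return o+w*(z-o[2])/w[2]
E
python3 - <<'E'
from h import *
import cell
eyes.read_camera("top"); eyes.read_camera("scene")
for l,z in [("blue_piece_0",.0065),("yellow_pawn",.0),("green_pawn",.0),("pen_tray",0.),("tape_dispenser",0.05),("pencil",0),("far_pen",0)]:
  for cam in ["top","scene"]:
    for d in regions_of(l,cam):
        ys,xs=np.nonzero(d['pixels'])
        print(l,cam,round(d['score'],2),np.round(d['rect'],0),len(xs),np.round(pix2w(cam,xs.mean(),ys.mean(),z),3)[:2])
E
```

```text
blue_piece_0 top 0.55 [272. 217.   8.  10.] 49 [0.473 0.014]
blue_piece_0 top 0.51 [269. 174.   8.  10.] 50 [0.581 0.02 ]
blue_piece_0 scene 0.63 [249. 217.   7.  10.] 60 [0.473 0.013]
blue_piece_0 scene 0.4 [279. 198.   9.  12.] 69 [0.581 0.019]
yellow_pawn top 0.63 [329. 174.  11.  10.] 61 [ 0.584 -0.132]
green_pawn scene 0.58 [300. 235.  10.  14.] 105 [ 0.499 -0.119]
pen_tray top 0.6 [223. 196.  53.  83.] 3917 [0.531 0.138]
pen_tray scene 0.58 [231. 187.  89.  57.] 2814 [0.537 0.15 ]
pen_tray scene 0.45 [329. 219.   9.  16.] 115 [ 0.596 -0.123]
tape_dispenser top 0.66 [364. 258.  73.  25.] 1597 [ 0.376 -0.218]
tape_dispenser scene 0.95 [307. 286.  94.  76.] 4295 [ 0.363 -0.234]
pencil top 0.64 [406. 276.  23.   2.] 74 [ 0.329 -0.323]
pencil top 0.62 [281. 196.   4.   6.] 57 [ 0.525 -0.005]
pencil scene 0.55 [335. 342.  58.  36.] 289 [ 0.333 -0.321]
far_pen top 0.72 [194. 262.  55.   1.] 199 [0.354 0.2  ]
far_pen scene 0.67 [159. 206.  33.  24.] 141 [0.358 0.199]
```

```bash
python3 - <<'E'
from h import *
im=cv2.imread("pics/top0.png"); c=im[140:280,150:350]
cv2.imwrite("pics/crop0.png",cv2.resize(c,None,fx=4,fy=4,interpolation=cv2.INTER_CUBIC))
hsv=cv2.cvtColor(im,cv2.COLOR_BGR2HSV)
m=((hsv[...,0]>95)&(hsv[...,0]<130)&(hsv[...,1]>150)).astype(np.uint8)
n,l,s,c=cv2.connectedComponentsWithStats(m)
for k in range(1,n):
    if s[k,4]>10 and 250<c[k,0]<300: print('blue',s[k],pix2w('top',*c[k],.0065))
for (u,v) in [(202,158),(248,158),(202,229),(248,229)]: print(u,v,pix2w('top',u,v,0))
E
```

```text
blue [266 171   6   8  37] [0.5809235  0.02198976 0.0065    ]
blue [275 193   7   7  35] [ 0.5250286  -0.00331369  0.0065    ]
blue [267 214   7   7  34] [0.47317328 0.01517717 0.0065    ]
202 158 [0.62158855 0.19548954 0.        ]
248 158 [0.62352553 0.07638562 0.        ]
202 229 [0.43850031 0.18860721 0.        ]
248 229 [0.44086462 0.0712174  0.        ]
```

View pics/crop0.png

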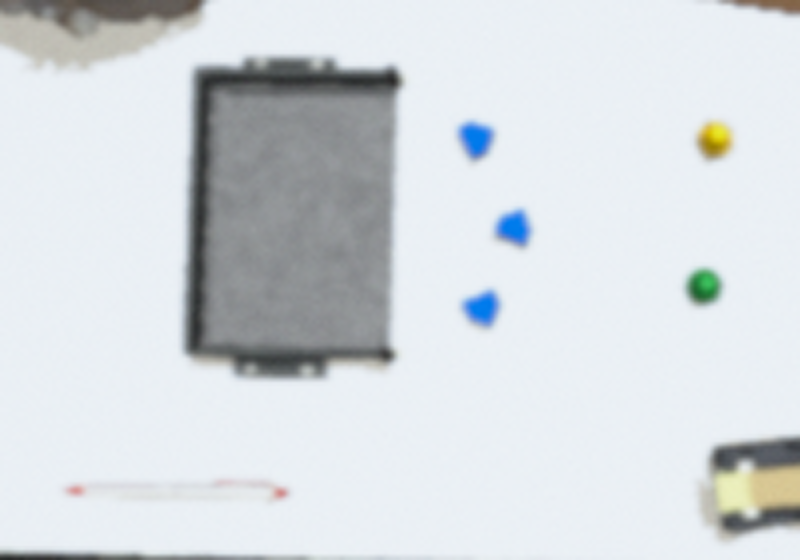

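View pics/wrist0.png

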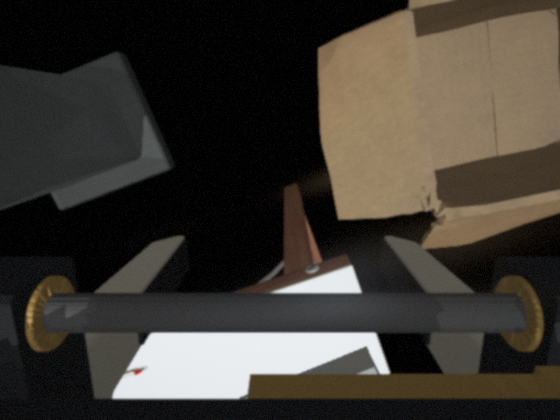

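```bash
cat >> h.py <<'E'
def go(x,y,z):
    s=sense(); q=s['orientation']; R=Ro.from_quat([q[1],q[2],q[3],q[0]]).as_matrix()
    d=R.T@(np.array([x,y,z])-s['eef_pos']); a=np.degrees(np.arctan2(R[1,1],R[0,1]))
    print('t',s['t'],'tcp',s['eef_pos'].round(4),'shift',(d/.03).round(2),'turn',round(a/5,2))
E
python3 - <<'E'
from h import *
go(.581,-.02,.2)
go(.385,.25,.22)
im=cv2.imread("pics/top0.png")
for u,v in [(248.75,162.5),(247,227.5),(203.3,162.5),(202,227)]: print(pix2w('top',u,v,0))
E
```

```text
t 0.95 tcp [0.191  0.5157 0.2186] shift [-18.39 -12.23   0.62] turn 13.93
t 0.95 tcp [0.191  0.5157 0.2186] shift [-9.14 -6.06 -0.05] turn 13.93
[0.6118238  0.07411847 0.        ]
[0.44461873 0.07387159 0.        ]
[0.60988268 0.19167631 0.        ]
[0.4435861  0.18879839 0.        ]
```

Emit:
{"api": "play_rows", "payload": {
  "commands": [
    [0,[-1.2,-0.8,0],1],
    [0,[-2.4,-1.6,0],2],
    [0,[-3.6,-2.4,0],3],
    [0,[-4.8,-3.2,0],4],
    [0,[-6,-4,0],5],
    [0,[-7.1,-4.7,0],6],
    [0,[-8.2,-5.4,0],7],
    [0,[-9.1,-6,0],7]
  ]
}}

```text
t: 1.62
eef_pos: [0.3857, 0.25, 0.2189]
orientation: [0.0, 0.467, 0.884, 0.0]
contact_force: [1.0, 0.5, -0.5]
gripper_width: 0.0444
```

```bash
python3 -c "
from h import *
go(.581,-.025,.15)"
```

```text
t 1.6167 tcp [0.3857 0.25   0.2189] shift [-11.24   0.2    2.3 ] turn 6.87
```

Emit:
{"api": "play_rows", "payload": {
  "commands": [
    [0,[-1.3,0,0.2],1],
    [0,[-2.6,0,0.5],2],
    [0,[-3.9,0,0.8],3],
    [0,[-5.2,0.1,1.1],4],
    [0,[-6.5,0.1,1.4],5],
    [0,[-7.8,0.1,1.7],6],
    [0,[-9.1,0.2,2],6.9],
    [0,[-10.2,0.2,2.3],6.9]
  ]
}}

```text
t: 2.28
eef_pos: [0.565, 0.0016, 0.1492]
orientation: [0.0, 0.708, 0.706, 0.0]
contact_force: [0.4, -0.1, -1.1]
gripper_width: 0.0006
```

```bash
python3 -c "
from h import *
go(.581,-.025,.15)
cv2.imwrite('pics/wrist1.png',eyes.read_camera('wrist')[:,:,::-1])
for d in regions_of('blue_piece_0','wrist'):
    ys,xs=np.nonzero(d['pixels']); print(d['score'],d['rect'],len(xs),pix2w('wrist',xs.mean(),ys.mean(),.0065))
"
```

```text
t 2.2833 tcp [0.565  0.0016 0.1492] shift [-0.89  0.54 -0.03] turn -0.03
0.8 [239.2, 200.9, 27.7, 31.1] 599 [ 0.52431184 -0.00727666  0.0065    ]
0.69 [302.6, 167.8, 28.0, 30.0] 549 [0.57999299 0.01926249 0.0065    ]
0.58 [176.4, 177.3, 28.5, 30.8] 628 [0.47296735 0.012145   0.0065    ]
```

View pics/wrist1.png

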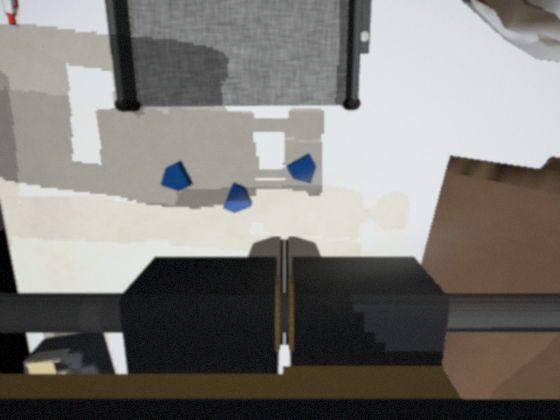

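Emit:
{"api": "play_rows", "payload": {
  "commands": [
    [0,[-0.5,0.3,0.5],0],
    [0,[-0.9,0.5,1.3],0],
    [0,[-0.9,0.54,2.3],0],
    [0,[-0.9,0.54,3.3],0],
    [0,[-0.9,0.54,4.1],0],
    [0,[-0.9,0.54,4.6],0],
    [0,[-0.9,0.54,4.8],0],
    [0,[-0.9,0.54,4.8],0]
  ]
}}

```text
t: 3.05
eef_pos: [0.579, -0.0226, 0.0047]
orientation: [-0.001, 0.706, 0.708, -0.001]
contact_force: [0.6, 0.9, -0.2]
gripper_width: 0.0006
```

```bash
python3 -c "
from h import *
go(.581,-.025,.004)
cv2.imwrite('pics/wrist2.png',eyes.read_camera('wrist')[:,:,::-1])
cv2.imwrite('pics/scene2.png',cv2.resize(eyes.read_camera('scene')[150:270,180:380,::-1],None,fx=4,fy=4))
"
```

```text
t 3.05 tcp [ 0.579  -0.0226  0.0047] shift [-0.08  0.07  0.02] turn 0.04
```

View pics/wrist2.png

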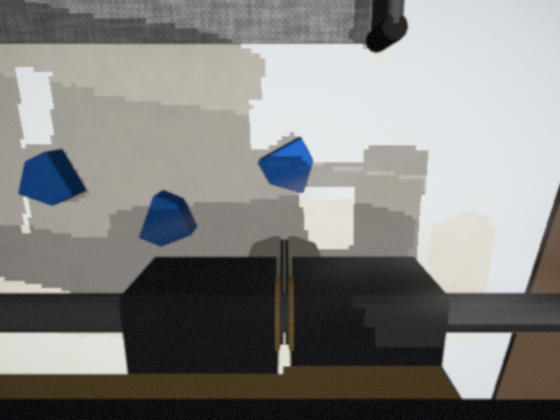

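View pics/scene2.png

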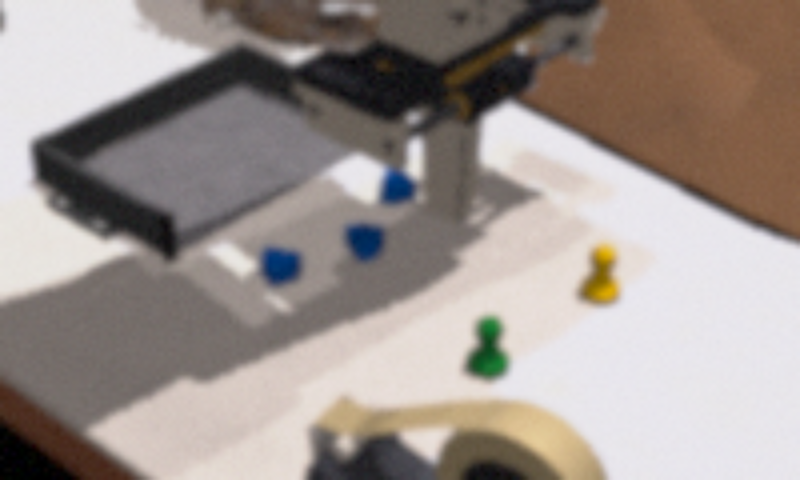

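Emit:
{"api": "play_rows", "payload": {
  "commands": [
    [0,[0.2,0,0],0],
    [0,[0.4,0,0],0],
    [0,[0.65,0,0],0],
    [0,[0.9,0,0],0],
    [0,[1.15,0,0],0],
    [0,[1.4,0,0],0],
    [0,[1.65,0,0],0],
    [0,[1.9,0,0],0]
  ]
}}

```text
t: 3.82
eef_pos: [0.5796, 0.0348, 0.0056]
orientation: [-0.0, 0.706, 0.708, -0.0]
contact_force: [-0.6, -0.8, -0.7]
gripper_width: 0.0005
```

```bash
python3 -c "
from h import *
go(.578,.095,.004)
cv2.imwrite('pics/wrist3.png',eyes.read_camera('wrist')[:,:,::-1])
"
```

```text
t 3.8167 tcp [0.5796 0.0348 0.0056] shift [ 2.01 -0.05  0.05] turn 0.04
```

View pics/wrist3.png

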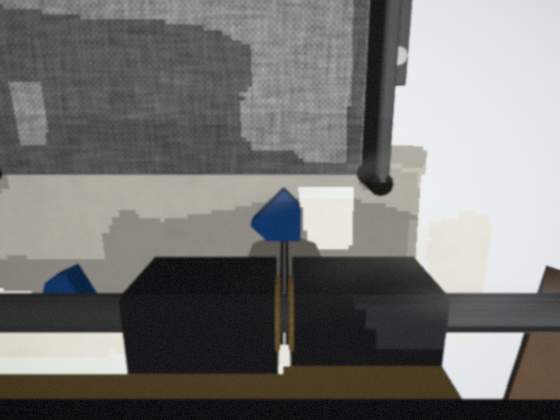

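Emit:
{"api": "play_rows", "payload": {
  "commands": [
    [0,[0.2,0,0.03],0],
    [0,[0.45,0,0.03],0],
    [0,[0.75,0,0.03],0],
    [0,[1.05,0,0.03],0],
    [0,[1.35,0,0.03],0],
    [0,[1.65,0,0.03],0],
    [0,[1.9,0,0.03],0],
    [0,[2.1,0,0.03],0]
  ]
}}

```text
t: 4.53
eef_pos: [0.5794, 0.098, 0.0047]
orientation: [-0.0, 0.706, 0.708, 0.0]
contact_force: [0.1, -0.7, -0.5]
gripper_width: 0.0005
```

```bash
python3 -c "
from h import *
go(.578,.095,.08)
cv2.imwrite('pics/wrist4.png',eyes.read_camera('wrist')[:,:,::-1])
for d in regions_of('blue_piece_0','wrist'):
    ys,xs=np.nonzero(d['pixels']); print(d['score'],d['rect'],len(xs),pix2w('wrist',xs.mean(),ys.mean(),.0065))
"
```

```text
t 4.5333 tcp [0.5794 0.098  0.0047] shift [-0.1  -0.05 -2.51] turn 0.04
0.87 [275.6, 213.4, 51.3, 56.4] 1989 [0.57682724 0.11542744 0.0065    ]
```

View pics/wrist4.png

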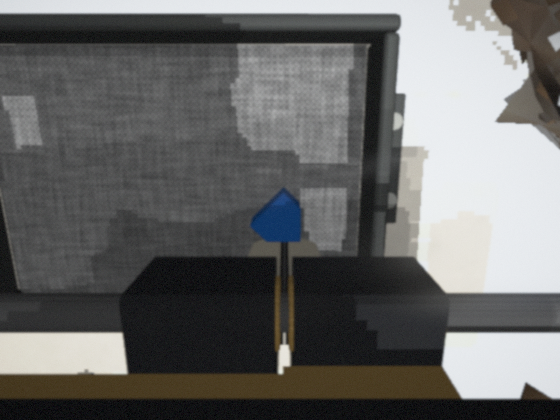

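Emit:
{"api": "play_rows", "payload": {
  "commands": [
    [0,[-0.3,0,0],0],
    [0,[-0.6,0,-0.4],0],
    [0,[-0.9,0,-1.3],0],
    [0,[-1.6,-0.2,-1.9],0],
    [0,[-2.6,-0.7,-2],0],
    [0,[-3.7,-1.3,-2],0],
    [0,[-4.7,-1.8,-2],0],
    [0,[-5.1,-1.8,-2],0]
  ]
}}

```text
t: 5.3
eef_pos: [0.5234, -0.0601, 0.0656]
orientation: [-0.0, 0.707, 0.707, -0.0]
contact_force: [0.2, 0.6, 0.5]
gripper_width: 0.0005
```

```bash
python3 -c "
from h import *
go(.5247,-.050,.004)
eyes.read_camera('wrist')
for d in regions_of('blue_piece_0','wrist'):
    ys,xs=np.nonzero(d['pixels']); print(d['score'],d['rect'],len(xs),pix2w('wrist',xs.mean(),ys.mean(),.0065))
"
```

```text
t 5.3 tcp [ 0.5234 -0.0601  0.0656] shift [0.34 0.05 2.05] turn 0.0
0.93 [198.5, 95.5, 45.6, 40.8] 1288 [0.47544044 0.01543036 0.0065    ]
0.79 [286.2, 132.8, 40.0, 42.1] 1113 [ 0.52734841 -0.00472109  0.0065    ]
```

Emit:
{"api": "play_rows", "payload": {
  "commands": [
    [0,[0.1,0.05,0.6],0],
    [0,[0.2,0.07,1.2],0],
    [0,[0.2,0.07,1.7],0],
    [0,[0.2,0.07,2],0],
    [0,[0.2,0.07,2.03],0],
    [0,[0.4,0.07,2.03],0],
    [0,[0.6,0.07,2.03],0],
    [0,[0.8,0.07,2.03],0]
  ]
}}

```text
t: 6.07
eef_pos: [0.5285, -0.0315, 0.0047]
orientation: [0.001, 0.706, 0.708, 0.0]
contact_force: [0.7, -0.2, 0.6]
gripper_width: 0.0003
```

Emit:
{"api": "play_rows", "payload": {
  "commands": [
    [0,[0.2,0,0],0],
    [0,[0.4,0,0],0],
    [0,[0.65,0,0],0],
    [0,[0.9,0,0],0],
    [0,[1.15,0,0],0],
    [0,[1.4,0,0],0],
    [0,[1.65,0,0],0],
    [0,[1.9,0,0],0]
  ]
}}

```text
t: 6.73
eef_pos: [0.5278, 0.0255, 0.0038]
orientation: [0.0, 0.706, 0.708, 0.0]
contact_force: [-0.5, -0.6, 0.4]
gripper_width: 0.0004
```

```bash
python3 -c "
from h import *
go(.525,.095,.004)
cv2.imwrite('pics/wrist5.png',eyes.read_camera('wrist')[:,:,::-1])
"
```

```text
t 6.7333 tcp [0.5278 0.0255 0.0038] shift [ 2.32 -0.08 -0.01] turn 0.03
```

View pics/wrist5.png

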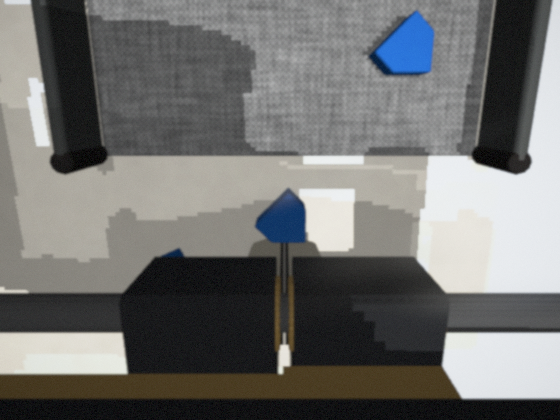

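Emit:
{"api": "play_rows", "payload": {
  "commands": [
    [0,[0.25,0,0],0],
    [0,[0.55,0,0],0],
    [0,[0.9,0,0],0],
    [0,[1.25,0,0],0],
    [0,[1.6,0,0],0],
    [0,[1.95,0,0],0],
    [0,[2.2,0,0],0],
    [0,[2.4,0,0],0]
  ]
}}

```text
t: 7.45
eef_pos: [0.5275, 0.0979, 0.0039]
orientation: [0.0, 0.706, 0.708, 0.0]
contact_force: [0.6, -0.3, 0.2]
gripper_width: 0.0004
```

```bash
python3 -c "
from h import *
go(.474,-.035,.065)
eyes.read_camera('wrist')
for d in regions_of('blue_piece_0','wrist'):
    ys,xs=np.nonzero(d['pixels']); print(d['score'],d['rect'],len(xs),pix2w('wrist',xs.mean(),ys.mean(),.0065))
"
```

```text
t 7.45 tcp [0.5275 0.0979 0.0039] shift [-4.42 -1.8  -2.04] turn 0.04
0.92 [280.2, 218.1, 46.7, 55.9] 1958 [0.52726392 0.11514659 0.0065    ]
0.8 [390.8, 212.7, 58.4, 54.0] 2228 [0.57734868 0.11648839 0.0065    ]
```

Emit:
{"api": "play_rows", "payload": {
  "commands": [
    [0,[-0.3,0,0],0],
    [0,[-0.6,0,-0.4],0],
    [0,[-0.9,0,-1.3],0],
    [0,[-1.6,-0.2,-1.9],0],
    [0,[-2.5,-0.7,-2],0],
    [0,[-3.4,-1.3,-2],0],
    [0,[-4.2,-1.8,-2],0],
    [0,[-4.4,-1.8,-2],0]
  ]
}}

```text
t: 8.22
eef_pos: [0.4714, -0.0388, 0.0646]
orientation: [-0.0, 0.707, 0.707, -0.0]
contact_force: [-0.2, -0.0, -0.1]
gripper_width: 0.0004
```

```bash
python3 -c "
from h import *
go(.474,-.032,.0045)
eyes.read_camera('wrist')
for d in regions_of('blue_piece_0','wrist'):
    ys,xs=np.nonzero(d['pixels']); print(d['score'],d['rect'],len(xs),pix2w('wrist',xs.mean(),ys.mean(),.0065))
"
```

```text
t 8.2167 tcp [ 0.4714 -0.0388  0.0646] shift [0.23 0.09 2.  ] turn 0.0
0.71 [287.4, 133.6, 39.2, 41.9] 1118 [0.47601363 0.01465834 0.0065    ]
```

Emit:
{"api": "play_rows", "payload": {
  "commands": [
    [0,[0.1,0.07,0.6],0],
    [0,[0.1,0.1,1.2],0],
    [0,[0.1,0.1,1.7],0],
    [0,[0.1,0.1,1.95],0],
    [0,[0.1,0.1,2],0],
    [0,[0.3,0.1,2],0],
    [0,[0.5,0.1,2],0],
    [0,[0.7,0.1,2],0]
  ]
}}

```text
t: 8.98
eef_pos: [0.4774, -0.0137, 0.0046]
orientation: [0.001, 0.706, 0.708, 0.0]
contact_force: [-0.6, -0.6, -0.3]
gripper_width: 0.0
```

Emit:
{"api": "play_rows", "payload": {
  "commands": [
    [0,[0.2,0,0],0],
    [0,[0.4,0,0],0],
    [0,[0.65,0,0],0],
    [0,[0.9,0,0],0],
    [0,[1.15,0,0],0],
    [0,[1.4,0,0],0],
    [0,[1.65,0,0],0],
    [0,[1.9,0,0],0]
  ]
}}

```text
t: 9.65
eef_pos: [0.4767, 0.0434, 0.0038]
orientation: [-0.0, 0.706, 0.708, -0.0]
contact_force: [0.0, -1.3, 0.4]
gripper_width: 0.0002
```

```bash
python3 -c "
from h import *
go(.476,.098,.004)
cv2.imwrite('pics/wrist6.png',eyes.read_camera('wrist')[:,:,::-1])
"
```

```text
t 9.65 tcp [0.4767 0.0434 0.0038] shift [ 1.82 -0.02 -0.01] turn 0.04
```

View pics/wrist6.png

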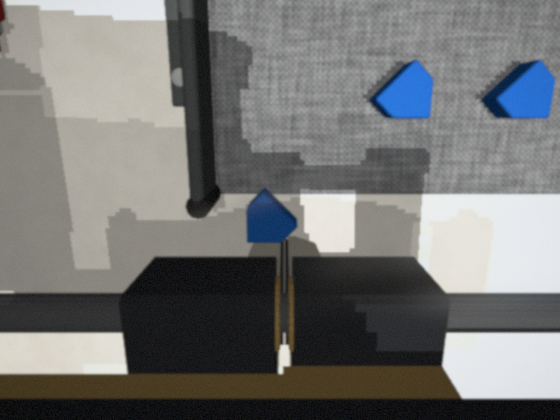

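Emit:
{"api": "play_rows", "payload": {
  "commands": [
    [0,[0.2,0,0],0],
    [0,[0.45,0,0],0],
    [0,[0.7,0,0],0],
    [0,[0.95,0,0],0],
    [0,[1.2,0,0],0],
    [0,[1.45,0,0],0],
    [0,[1.65,0,0],0],
    [0,[1.8,0,0],0]
  ]
}}

```text
t: 10.37
eef_pos: [0.4765, 0.0974, 0.0038]
orientation: [-0.0, 0.706, 0.708, 0.0]
contact_force: [-0.4, 0.3, 0.3]
gripper_width: 0.0009
```

Emit:
{"api": "play_rows", "payload": {
  "commands": [
    [0,[-0.3,0,0],0],
    [0,[-0.6,0,-0.4],0],
    [0,[-0.9,0,-1.3],0],
    [0,[-1.6,0,-2.2],0],
    [0,[-2.5,0.3,-3],0],
    [0,[-3.4,0.6,-4],0],
    [0,[-4,1,-5],0],
    [0,[-4,1,-5],0]
  ]
}}

```text
t: 11.03
eef_pos: [0.5108, -0.0271, 0.1592]
orientation: [0.004, 0.707, 0.707, 0.003]
contact_force: [1.2, 0.3, 0.5]
gripper_width: 0.0003
```

```bash
python3 -c "
from h import *
go(.476,.098,.004)
cv2.imwrite('pics/wrist7.png',eyes.read_camera('wrist')[:,:,::-1])
cv2.imwrite('pics/scene7.png',eyes.read_camera('scene')[:,:,::-1])
for d in regions_of('blue_piece_0','wrist'):
    ys,xs=np.nonzero(d['pixels']); print(d['score'],d['rect'],len(xs),pix2w('wrist',xs.mean(),ys.mean(),.0065))
for l,z in [('blue_piece_0',.0065),('yellow_pawn',0),('green_pawn',0)]:
  for d in regions_of(l,'scene'):
    ys,xs=np.nonzero(d['pixels']); print(l,d['score'],d['rect'],len(xs),pix2w('scene',xs.mean(),ys.mean(),z))
"
```

```text
t 11.0333 tcp [ 0.5108 -0.0271  0.1592] shift [ 4.18 -1.21  5.16] turn 0.0
0.85 [302.0, 14.3, 29.3, 23.3] 632 [0.5202705  0.11719527 0.0065    ]
0.78 [366.5, 10.8, 28.7, 21.5] 634 [0.56949946 0.11719453 0.0065    ]
0.63 [231.3, 13.0, 32.0, 22.6] 666 [0.4635907  0.11670132 0.0065    ]
blue_piece_0 0.51 [220.1, 201.7, 7.6, 10.5] 32 [0.47407532 0.11726424 0.0065    ]
blue_piece_0 0.39 [237.7, 191.2, 12.8, 9.4] 57 [0.52760957 0.11600311 0.0065    ]
blue_piece_0 0.36 [249.9, 185.9, 7.2, 14.3] 55 [0.57764677 0.11470211 0.0065    ]
green_pawn 0.51 [302.1, 235.9, 7.0, 14.1] 96 [ 0.50010951 -0.11896695  0.        ]
```

View pics/wrist7.png

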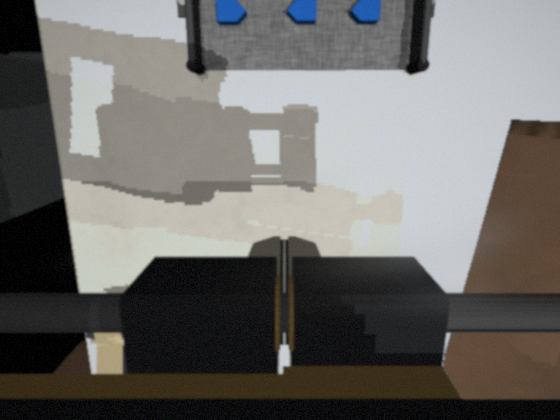

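View pics/scene7.png

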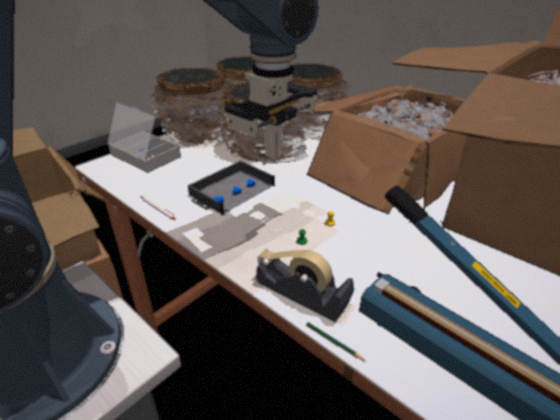

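```bash
python3 -c "
from h import *
print(sense()['joint_vel'].round(3)); print(r.finish_job())"
```

```text
[ 0.004  0.001 -0.006 -0.001  0.004 -0.   ]
the job is handed in; nothing more can be done
None
```

All three blue pieces are inside the tray, and I handed the job in at about 11 s. I pushed each one straight in along its own lane with the fingers shut, about 4 to 6 mm above the table. Between pushes the arm backed off and lifted over to the next piece.

**Pieces:** the last scene picture puts them at about (0.474, 0.117), (0.528, 0.116) and (0.578, 0.115). That is roughly 42 mm past the open edge (y ≈ 0.074) and clear of the walls. The last wrist view also showed all three inside, but its x values came out 7 to 10 mm lower. The pieces were at the edge of that picture and the tool was still slightly tilted, and even those values are inside the limits.

**Other objects:** the green pawn measured at its starting position. The network did not report the yellow pawn in the last picture. By eye, it, the dispenser, the pencil and the pen were where they started, but I did not re-measure those four.

**Arm:** it was about 160 mm up, nearly still and touching nothing. The force readings after each move stayed within about 1.5 N.

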